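# Index the hanger-marking jig one notch and stamp the next motif

### The arm

A 6-joint arm with a two-finger parallel gripper is mounted at the origin on the work surface. World frame = base frame: x ahead of the robot, y to its left, z up, the work surface at z = 0. Lengths are in m, angles in rad, forces in N, time in s.
With the tool pointing down it reaches from about 0.35 to 0.975 m from the base axis. Payload 4.9 kg.
Tool frame: the origin (TCP) lies at the very end of the fingers, on their centre line; the grasp point (between the pads) lies 19 mm behind it; x points along the fingers, y is the direction in which the jaws open and shut, and the axes are right-handed (so a half turn about x gives the same grasp; the last joint's range is limited). The gripper opens to 85 mm and grips with 20 to 120 N. Pads are 22 mm wide; open, the fingers measure 114 mm over their backs; the gripper's body (76 mm by 85 mm) begins 54 mm behind the grasp point. The pads swing forward as they close: fully open they stand 13 mm farther back than shut.
Start: joints at [-1.351, 0.053, 1.613, -0, 1.476, -0.119], TCP at [0.208, -0.589, 0.231] pointing down, gripper open.
Joint ranges: [-3.01, 3.01], [-1.01, 2.22], [0.06, 2.58], [-1.02, 4.17], [0.09, 2.62], [-3.14, 3.14]. Speed limits (rad/s): [2.57, 2.57, 3.14, 3.14, 3.14, 3.14].

### API

Orientations are given as a unit quaternion [w, x, y, z].
In Python, from plant import manip gives the robot as it stands.
- The arm moves only by the tool play_rows, never from a script. Its argument "plan" is a list of rows, each a list of 5 numbers: the shift along the tool's x, y, z in mm, then the turn about the tool's x in rad, then the closure, from -1 (fully open) to 1 (shut). A call has 1 to 8 rows; each row is the pose to reach, as a shift and turn from the pose commanded when the call began, along the tool's axes at that moment; what a row does not reach only later rows make up. A row lasts 1/8 s, in which the tool goes at most 62.5 mm and 10.7 degrees, less where a joint would pass 70% of its speed; a pose out of reach is approached as far as the arm can. A call with a gripper value outside its range is refused whole. The fingers move at their own pace and stop on an object; the grip force is fixed at half the most. Time passes only in rows, so rows that repeat a pose let the fingers close. It gives the time, the measured TCP pose, the force and the opening at its end, in the units of the state.
- manip.state(): the state, without advancing time (a new reading comes with each control period).
- manip.grab_frame(name): name is "side" or "top"; returns a dict with "img" (400x640x3 uint8, red, green, blue), "range_z" (400x640 float32, m along the optical axis (not along the pixel's ray), 0 where there is no reading), "fx", "fy", "cx", "cy" (pixels), "k1" (the pictures are not rectified: a ray, as slopes to the right and down, at radius r is drawn at 1 + k1 r^2 times it, then the intrinsics apply), "origin" and "rotation" of the camera in the world. Camera axes: x right, y up, looking along -z (the intrinsics and any distortion apply to the point x, -y, -z); pixel columns grow to the right and rows downward; lengths in m; the calibration is good to about 2 mm. A picture is of the moment at which its call begins.
- manip.job_done(): hands the job in, once; it reports no verdict.
The state is a dict: "time": time; "joint_pos": joint angles; "joint_vel": joint speeds; "joint_efforts": joint torques, N m; "tool_pos": TCP position; "tool_rot": TCP orientation; "contact_force": force on the tool from outside, world axes, zero at the start; "ft_torque": the same for the moment, N m; "gripper_width": opening from 0.0 (shut) to 1.0 (fully open).
Only numpy, scipy, OpenCV 4.12 (cv2) and the standard library are available. Lean on these libraries where they do the work, as an engineer would, in place of code of your own. Each camera call takes 0.05 s, during which the arm holds its last target. There are 200 camera calls.

### The job

Set the wooden hanger blank on the marking jig for its next snowflake: pull the black index knob up, slide the carriage one notch to the notch marked by the green clip, and let the knob spring back down so that its pin locks the carriage there. Only then press the red stamp knob all the way down on the wood, hold it there for a moment and let it rise again. Leave the things lying around the jig where they are.

Things in the scene. Friction and masses are not known exactly. Their poses are not given: they have to be found in the camera images.
- jig: the marking jig, fixed to the table: plywood plate 260 mm (its x) by 340 mm (its y), 12 mm thick; origin at table level, 5 mm in -x of the middle of the plate's underside, z up. Along its y runs a notched aluminium index bar, centred at x = -65 mm, with square-cut notches 36 mm apart (7 of them, centred at y = 0, +-36, +-72, +-108 mm). The stamp stands at x = +55 mm, y = 0, on a blue column at x = 118 mm with an arm whose top is 115 mm high
- carriage (a joint): slide of the carriage along the jig's +y, m; 0 at the start (pin in the middle notch), each notch 0.036, ends at +-0.078. About 3 N of friction. The carriage is a grey block 84 by 64 mm, top 54 mm above the table, which carries the pale boomerang-shaped wooden blank (320 mm long, top 62 mm high) under the stamp
- pointer (a point): tip of the carriage's small red pointer, 44 mm in the jig's -x from the knob's axis, 55 mm above the table; it shows the carriage's place on the scale and comes level with the middle of a clip along the bar when the carriage stands in that clip's notch
- index_knob (a joint): how far the index knob is pulled up, m: 0 fully down with its pin in a notch (about 1.5 mm of play each way along the bar), 0.014 at its upper stop. The pin clears the bar when pulled up more than 0.009. A spring pulls it down with about 6 N at 0 and 10 N at the stop. If let go between notches it rests about 0.009 up on the bar and snaps down when the carriage is brought over a notch
- knob_grip (a point): middle of the black ribbed index knob: upright cylinder, 28 mm in diameter and 30 mm tall (15 mm above and below this point), yellow dot on top; it stands on the carriage with its underside 18 mm above the carriage's top, and moves with knob and carriage. It does not need turning. At rest this point is 87 mm above the table
- stamp (a joint): how far the stamp is pressed down, m: 0 up, 0.016 fully down at its stop. A spring returns it: about 5 N at 0, 9 N at the stop
- stamp_top (a point): centre of the top face of the stamp's red round knob, 36 mm in diameter, 150 mm above the table when up; it is pressed straight down. It is 120 mm in the jig's +x from the row of the index knob
- green_clip: green marker clip, 14 x 16 x 42 mm (x, y, z), at the jig's front edge (x = -118 mm) beside the notch to go to, which is the next one to the left or to the right of the start (y = +36 or -36 mm in the jig's frame); origin under its middle, 12 mm above the table; its axes are parallel to the jig's
- grey_clip: grey marker clip of the same size at the notch on the other side of the start: not the one to go to
- pencil: red pencil, 173 mm long, 7 mm thick, lying on the table in front of the jig; origin under its middle, length along x
- wood_block: beech block 75 x 115 x 60 mm with a burnt snowflake on top, standing to the left of the jig; origin under its middle
- glue_bottle: white glue bottle, 56 mm in diameter, 125 mm tall, to the left of the jig; origin under its middle
- sanding_block: cork sanding block 65 x 110 x 33 mm, to the right of the jig; origin under its middle
- brush_pot: blue pot, 76 mm in diameter, 90 mm tall, with brushes up to 170 mm, to the right of the jig; origin under its middle
- hanger: finished wooden hanger, about 390 mm long, 14 mm thick, lying behind the jig; origin under its elbow
- mug: yellow mug, 80 mm in diameter, 90 mm tall, to the right of the jig; origin under its middle

How it is judged:
On the way, in this order (a step that is already met when the one before it is completed fails the run):
1. the index knob is pulled up more than 10 mm, its pin clear of the bar (value of joint index_knob above 0.01 m), for 0.1 s.
2. the carriage stands in the green clip's notch (pointer within 4 mm of the clip's middle along the bar) with the knob back down (less than 3 mm up) (y of pointer in the frame of green_clip between -0.004 and 0.004 m and value of joint index_knob below 0.003 m), for 0.2 s.
3. the stamp is pressed down more than 13 of its 16 mm while the carriage is locked there (all of step 2 and value of joint stamp above 0.013 m), for 0.2 s.
At the end, for the whole second after the job is handed in: The carriage is at rest in the green clip's notch (pointer within 4 mm of the clip's middle along the bar), the index knob is down (less than 3 mm up), and the stamp has risen again (less than 3 mm down) (all of step 2 and value of joint stamp below 0.003 m and velocity of joint carriage between -0.01 and 0.01 m/s); the robot touches nothing.
It fails at once if the stamp is pressed more than 6 mm while the carriage is not locked in the green clip's notch (value of joint stamp above 0.006 m and not (y of pointer in the frame of green_clip between -0.004 and 0.004 m and value of joint index_knob below 0.003 m)).
It fails at once if one of the things around the jig is moved more than 30 mm (distance of any of pencil, wood_block, glue_bottle, sanding_block, brush_pot, hanger, mug from where it was at the start of the episode above 0.03 m).
It also fails if it takes over 42 s, if anything falls off the work surface, if the arm or the gripper's body presses on something with over 40 N, if the wrist force passes 120 N, or if a joint passes its speed limit or range.

## Working session

There is one attempt and no reset: what is moved stays moved. The work goes in short steps, Python scripts to look and compute and a tool call to move; the robot and the scene stay as the last step left them, time stands still between calls to the robot, and variables do not carry over. Pictures are saved under pics/ and viewed, about 8 in all and at most 12, crops included, and the job is handed in when it is done.

Besides the shell and the picture viewer there is one more tool, called after "Call:" in YAML: its name, and indented under it one key for each argument. play_rows: Moves the arm, as the interface text tells. Its arguments: {"type":"object","properties":{"plan":{"type":"array"}},"required":["plan"]}

```bash
mkdir -p pics; cat > h.py <<'E'
import numpy as np, cv2
from plant import manip
def grab(n,save=None):
    f=manip.grab_frame(n)
    if save: cv2.imwrite('pics/'+save,f['img'][:,:,::-1])
    return f
def ray(f,u,v):
    K=np.array([[f['fx'],0,f['cx']],[0,f['fy'],f['cy']],[0,0,1.]])
    xd,yd=(u-f['cx'])/f['fx'],(v-f['cy'])/f['fy']
    x,y=xd,yd
    for _ in range(20):
        s=1+f['k1']*(x*x+y*y); x,y=xd/s,yd/s
    R=np.array(f['rotation']).reshape(3,3)
    return np.array(f['origin']),R@np.array([x,-y,-1.])
def onz(f,u,v,z):
    o,d=ray(f,u,v); return o+d*(z-o[2])/d[2]
def depthpt(f,u,v):
    o,d=ray(f,u,v); return o+d*float(f['range_z'][int(round(v)),int(round(u))])
E
python3 - <<'E'
from h import *
np.set_printoptions(precision=4,suppress=True)
for n in('top','side'):
    f=grab(n,n+'0.png'); print(n,f['origin'],f['rotation'],f['fx'],f['k1'])
print(manip.state())
E
```

```text
top [0.3563 0.041  1.0492] [-0.6607 -0.0702  0.0779  0.7433] 390.87114301692463 -0.017036704340658265
side [0.3276 0.6074 0.7391] [-0.1618 -0.0716  0.3742  0.9103] 385.6115670589589 -0.05980338056904968
{'time': 0.1, 'joint_pos': array([-1.351 ,  0.0533,  1.6141,  0.    ,  1.476 , -0.119 ]), 'joint_vel': array([-0.0007, -0.0024, -0.0036, -0.0004, -0.0007, -0.0022]), 'joint_efforts': array([ -0.0005, -39.4907, -37.1362,  -0.0002,   0.004 ,   0.    ]), 'tool_pos': array([ 0.2076, -0.5889,  0.2302]), 'tool_rot': array([-0.1185, -0.697 , -0.1199,  0.697 ]), 'contact_force': array([ 0.1955, -0.0526, -0.19  ]), 'ft_torque': array([-0.0427,  0.0787, -0.0277]), 'gripper_width': 1.0043933660107374}
```

```bash
python3 - <<'E'
s=open('h.py').read()
s=s.replace("R=np.array(f['rotation']).reshape(3,3)","R=Rot(f['rotation'])")
s=s.replace("def grab(","from scipy.spatial.transform import Rotation\ndef Rot(q): return Rotation.from_quat(np.roll(q,-1)).as_matrix()\ndef grab(",1)
open('h.py','w').write(s)
E
```

```text
(no output)
```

View pics/top0.png

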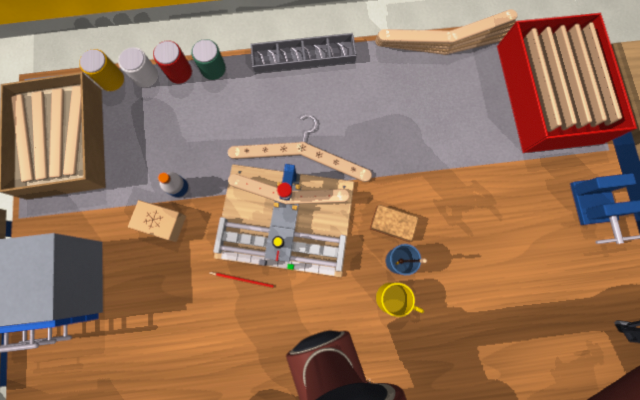

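View pics/side0.png

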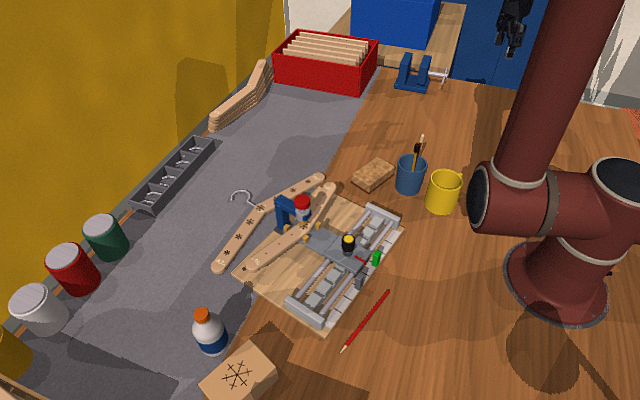

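Top view: knob dot at (278,242), stamp at (285,190), green clip at (290,266), right of the pointer (so -y). Side view: knob at (348,241), stamp at (302,203), clip at (376,258).

```bash
cat > m.py <<'E'
from h import *
np.set_printoptions(precision=4,suppress=True)
def blob(f,lo,hi,near,rad=22):
    hsv=cv2.cvtColor(f['img'],cv2.COLOR_RGB2HSV)
    m=cv2.inRange(hsv,np.array(lo),np.array(hi))
    c=np.zeros_like(m); cv2.circle(c,near,rad,255,-1); m&=c
    n,l,st,ce=cv2.connectedComponentsWithStats(m)
    if n<2: return None,0
    i=1+np.argmax(st[1:,4]); return ce[i],st[i,4]
def tri(a,b):
    (o1,d1),(o2,d2)=a,b
    t=np.linalg.lstsq(np.c_[d1,-d2],o2-o1,rcond=None)[0]
    p,q=o1+d1*t[0],o2+d2*t[1]; return (p+q)/2,np.linalg.norm(p-q)
C=dict(dot=([24,150,150],[34,255,255],.102),stamp=([0,180,110],[6,255,255],.150),green=([50,150,60],[75,255,255],.054))
E
python3 - <<'E'
from m import *
T,S=grab('top'),grab('side')
near=dict(dot=((278,242),(348,240)),stamp=((285,190),(302,202)),green=((290,266),(376,258)))
for k,(lo,hi,z) in C.items():
    a,na=blob(T,lo,hi,near[k][0],12); b,nb=blob(S,lo,hi,near[k][1],14)
    print(k,a,na,b,nb)
    if na and nb: print('  topz',onz(T,*a,z),'sidez',onz(S,*b,z),'tri',tri(ray(T,*a),ray(S,*b)),'depth',depthpt(T,*a),depthpt(S,*b))
c=lambda f,x,y,n:cv2.resize(f['img'][y-50:y+50,x-66:x+66,::-1],None,fx=4,fy=4,interpolation=cv2.INTER_CUBIC)
cv2.imwrite('pics/c1.png',np.vstack([c(T,283,225,0),c(S,345,235,0)])[:, :][::1] if 0 else np.hstack([cv2.resize(c(T,283,225,0),(400,303)),cv2.resize(c(S,345,235,0),(400,303))]))
# plate edges: index bar side rails for yaw - depth-filtered plywood points (z~0.012)
v,u=np.mgrid[150:290:2,200:370:2]
P=np.array([depthpt(T,a,b) for a,b in zip(u.ravel(),v.ravel())])
i=(P[:,2]>.007)&(P[:,2]<.017)
r=cv2.minAreaRect((P[i,:2]*1000).astype(np.float32)); print('plate',i.sum(),r)
E
```

```text
dot [277.377  241.1803] 61 [348.1739 238.3478] 23
  topz [0.4547 0.1219 0.102 ] sidez [0.4544 0.1201 0.102 ] tri (array([0.4543, 0.1217, 0.104 ]), np.float64(0.0005063037537862167)) depth [0.4546 0.1217 0.1037] [0.4544 0.1201 0.102 ]
stamp [283.9034 189.7862] 145 [301.2581 201.1237] 186
  topz [0.5684 0.0907 0.15  ] sidez [0.5682 0.0956 0.15  ] tri (array([0.57  , 0.091 , 0.1447]), np.float64(0.0006552034062235051)) depth [0.5686 0.0907 0.1492] [0.5681 0.0958 0.1502]
green [290.3214 266.    ] 28 [375.875  257.8365] 104
  topz [0.3941 0.0998 0.054 ] sidez [0.3919 0.1138 0.054 ] tri (array([0.3942, 0.1008, 0.0359]), np.float64(0.0012109332519687729)) depth [0.3942 0.1    0.0501] [0.3927 0.1071 0.0447]
plate 1970 ((528.4443359375, 82.89129638671875), (392.288818359375, 378.1569519042969), 78.13134002685547)
```

View pics/c1.png

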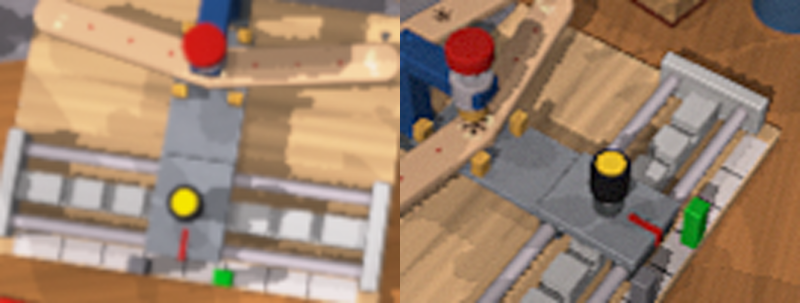

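```bash
cat > t.py <<'E'
from m import *
def go(target,ydir=None):
    s=manip.state(); R=Rot(s['tool_rot']); p=np.array(s['tool_pos'])
    print('t',s['time'],'tcp',p,'F',s['contact_force'],'w',s['gripper_width'],'\nj',s['joint_pos']); print(R.round(4))
    d=R.T@(np.array(target)-p)*1000; print('shift mm',d.round(1))
    if ydir is not None:
        y=R.T@np.append(ydir,0); a=np.arctan2(y[2],y[1]); print('turn',a,'or',(a+np.pi)%(2*np.pi))
E
python3 - <<'E'
from t import *
T=grab('top')
# yaw from the rails' direction: lines at rail height; use bright end frames via Hough on index-bar area
hsv=cv2.cvtColor(T['img'],cv2.COLOR_RGB2GRAY)
L=cv2.createLineSegmentDetector().detect(hsv[215:275,210:350])[0][:,0]+[210,215]*2
for l in L:
    if np.hypot(l[2]-l[0],l[3]-l[1])>30:
        z=.035;a,b=onz(T,*l[:2],z),onz(T,*l[2:],z);d=b-a; d=d if d[1]>0 else -d
        print(l.round(0),np.degrees(np.arctan2(-d[0],d[1])))
y=np.radians(-15.5)
go([.4546,.1215,.231],[-np.sin(y),np.cos(y)])
E
```

```text
[217. 252. 224. 218.] 75.21265203056628
[340. 273. 349. 216.] 74.22416524781913
[211. 257. 257. 264.] -14.331894985923327
[294. 235. 337. 243.] -16.469037932292668
[334. 263. 292. 255.] -16.11906691864362
[266. 252. 222. 245.] -15.66367238095592
[219. 218. 213. 251.] 75.04617573377121
[338. 239. 299. 232.] -16.83228032993428
[269. 229. 228. 222.] -15.887231551725776
[314. 222. 344. 226.] -15.14859551367829
t 0.25 tcp [ 0.2076 -0.5892  0.2307] F [-0.7183  0.0704  0.6887] w 0.997403783245357 
j [-1.351   0.053   1.6136  0.      1.476  -0.119 ]
[[-0.0002  0.3323 -0.9432]
 [ 0.001  -0.9432 -0.3323]
 [-1.     -0.001  -0.0001]]
shift mm [   0.3 -588.2 -469.1]
turn -2.5323164364688893 or 0.6092762171209039
```

Call:
play_rows:
  plan:
    - [0,-37,-29,0.04,-1]
    - [0,-74,-59,0.08,-1]
    - [0,-111,-88,0.12,-1]
    - [0,-148,-117,0.16,-1]
    - [0,-185,-147,0.2,-1]
    - [0,-222,-176,0.24,-1]
    - [0,-259,-205,0.28,-1]
    - [0,-294,-235,0.32,-1]

```text
time: 1.25
tool_pos: [0.3318, -0.2326, 0.2313]
tool_rot: [0.006, 0.707, 0.006, -0.707]
contact_force: [0.6, -1.0, -0.3]
gripper_width: 0.999
```

```bash
python3 - <<'E'
from t import *
y=np.radians(-15.7)
go([.4546,.1215,.231],[-np.sin(y),np.cos(y)])
E
```

```text
t 1.25 tcp [ 0.3318 -0.2326  0.2313] F [ 0.5887 -0.9613 -0.2524] w 0.9993374531371059 
j [-0.7956 -0.5188  2.0925  0.0001  1.5673  0.7582]
[[ 0.0005  0.017  -0.9999]
 [-0.0004 -0.9999 -0.017 ]
 [-1.      0.0004 -0.0005]]
shift mm [   0.3 -352.  -128.8]
turn -2.8505639391560607 or 0.29102871443373246
```

Call:
play_rows:
  plan:
    - [0,-50,-18,0.04,-1]
    - [0,-100,-37,0.08,-1]
    - [0,-150,-55,0.12,-1]
    - [0,-200,-73,0.16,-1]
    - [0,-250,-91,0.2,-1]
    - [0,-300,-110,0.25,-1]
    - [0,-352,-129,0.29,-1]
    - [0,-352,-129,0.29,-1]

```text
time: 2.25
tool_pos: [0.4541, 0.1232, 0.231]
tool_rot: [0.094, -0.701, 0.094, 0.701]
contact_force: [0.3, -1.1, 0.4]
gripper_width: 0.999
```

```bash
python3 - <<'E'
from t import *
y=np.radians(-15.7)
go([.4545,.1215,.069],[-np.sin(y),np.cos(y)])
E
```

```text
t 2.25 tcp [0.4541 0.1232 0.231 ] F [ 0.267  -1.1366  0.3661] w 0.9992426831546604 
j [ 0.1062 -0.3309  1.9595  0.0005  1.514   1.9427]
[[-0.001  -0.2626 -0.9649]
 [ 0.0004 -0.9649  0.2626]
 [-1.     -0.0001  0.001 ]]
shift mm [162.    1.5  -1. ]
turn -3.133305215104553 or 0.008287438485240273
```

Call:
play_rows:
  plan:
    - [30,1,-1,0.008,-1]
    - [60,1,-1,0.008,-1]
    - [90,1,-1,0.008,-1]
    - [120,1,-1,0.008,-1]
    - [140,1,-1,0.008,-1]
    - [155,1,-1,0.008,-1]
    - [163,1,-1,0.008,-1]
    - [163,1,-1,0.008,-1]

```text
time: 3.25
tool_pos: [0.4546, 0.1188, 0.0682]
tool_rot: [0.098, -0.7, 0.099, 0.7]
contact_force: [-0.5, -0.0, 0.4]
gripper_width: 1.006
```

```bash
python3 - <<'E'
from t import *
go([.4545,.1215,.069])
T,S=grab('top'),grab('side')
c=lambda f,x,y:cv2.resize(f['img'][y-50:y+50,x-66:x+66,::-1],(400,303),interpolation=cv2.INTER_CUBIC)
cv2.imwrite('pics/c2.png',np.hstack([c(T,283,225),c(S,345,235)]))
E
```

```text
t 3.25 tcp [0.4546 0.1188 0.0682] F [-0.5187 -0.0041  0.4476] w 1.0063016606439135 
j [ 0.0971 -0.1629  2.1061 -0.0001  1.1988  1.9474]
[[-0.0004 -0.2759 -0.9612]
 [-0.0001 -0.9612  0.2759]
 [-1.      0.0002  0.0004]]
shift mm [-0.8 -2.6  0.9]
```

View pics/c2.png

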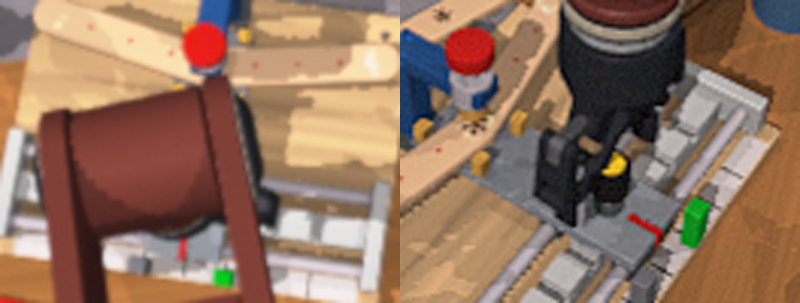

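The open fingers straddle the knob (side crop about (612,175)); the centring is off by about 2.6 mm along the bar. I'll correct that and close.

Call:
play_rows:
  plan:
    - [0,-2.5,1,0,-1]
    - [0,-2.5,1,0,0]
    - [0,-2.5,1,0,1]
    - [0,-2.5,1,0,1]
    - [0,-2.5,1,0,1]
    - [0,-2.5,1,0,1]
    - [0,-2.5,1,0,1]
    - [0,-2.5,1,0,1]

```text
time: 4.35
tool_pos: [0.4545, 0.1217, 0.0686]
tool_rot: [0.098, -0.7, 0.098, 0.7]
contact_force: [-2.0, -0.4, 5.4]
gripper_width: 0.313
```

Call:
play_rows:
  plan:
    - [-3,0,0,0,1]
    - [-6,0,0,0,1]
    - [-9,0,0,0,1]
    - [-12,0,0,0,1]
    - [-12.5,0,0,0,1]
    - [-12.5,0,0,0,1]
    - [-12.5,0,0,0,1]
    - [-12.5,0,0,0,1]

```text
time: 5.35
tool_pos: [0.4543, 0.1217, 0.0807]
tool_rot: [0.098, -0.7, 0.098, 0.7]
contact_force: [3.7, 0.9, -9.3]
gripper_width: 0.316
```

```bash
python3 - <<'E'
from t import *
y=np.radians(-15.7)
go([.4545+.036*np.sin(y),.1215-.036*np.cos(y),.081],[-np.sin(y),np.cos(y)])
S=grab('side')
b,n=blob(S,*C['dot'][:2],(350,236),14); print(b,n)
print(onz(S,*b,.102),onz(S,*b,.114), manip.state()['contact_force'])
E
```

```text
t 5.35 tcp [0.4543 0.1217 0.0807] F [ 3.6921  0.9075 -9.2958] w 0.31570122481876484 
j [ 0.1033 -0.1805  2.0981 -0.      1.2243  1.9534]
[[-0.0004 -0.2757 -0.9613]
 [-0.0001 -0.9613  0.2757]
 [-1.      0.0002  0.0003]]
shift mm [-0.3 36.1 -0.4]
turn 3.136322950885014 or 6.277915604474807
None 0Traceback (most recent call last):
  File "<stdin>", line 6, in <module>
TypeError: Value after * must be an iterable, not NoneType
```

Lift is 12.1 mm with 9.3 N, which fits the spring (6 to 10 N). Slide now.

Call:
play_rows:
  plan:
    - [0,6,0,0,1]
    - [0,12,0,0,1]
    - [0,18,0,0,1]
    - [0,24,0,0,1]
    - [0,30,0,0,1]
    - [0,36,0,0,1]
    - [0,36,0,0,1]
    - [0,36,0,0,1]

```text
time: 6.4
tool_pos: [0.4448, 0.0867, 0.081]
tool_rot: [-0.098, 0.701, -0.099, -0.7]
contact_force: [5.4, -1.7, -10.0]
gripper_width: 0.313
```

```bash
python3 - <<'E'
from t import *
y=np.radians(-15.7)
go([.4545+.036*np.sin(y),.1215-.036*np.cos(y),.081],[-np.sin(y),np.cos(y)])
E
```

```text
t 6.4 tcp [0.4448 0.0867 0.081 ] F [ 5.3636 -1.7383 -9.9602] w 0.31252644349254727 
j [ 0.0285 -0.2286  2.138  -0.001   1.2314  1.8789]
[[ 0.0009 -0.2757 -0.9612]
 [-0.0009 -0.9612  0.2757]
 [-1.      0.0006 -0.0011]]
shift mm [-0.  -0.2  0.1]
turn 3.1363063108861065 or 6.2778989644759
```

Lower the knob with the tool still gripping, then check how it seats.

Call:
play_rows:
  plan:
    - [3,0,0,0,1]
    - [6,0,0,0,1]
    - [9,0,0,0,1]
    - [12,0,0,0,1]
    - [12.5,0,0,0,1]
    - [12.5,0,0,0,1]
    - [12.5,0,0,0,1]

```text
time: 7.28
tool_pos: [0.4449, 0.0868, 0.0687]
tool_rot: [-0.098, 0.701, -0.099, -0.7]
contact_force: [4.5, -3.4, -6.0]
gripper_width: 0.311
```

Call:
play_rows:
  plan:
    - [0,0,0,0,-1]
    - [0,0,0,0,-1]
    - [0,0,0,0,-1]
    - [0,0,0,0,-1]
    - [-30,0,0,0,-1]
    - [-70,0,0,0,-1]
    - [-110,0,0,0,-1]
    - [-150,0,0,0,-1]

```text
time: 8.28
tool_pos: [0.4443, 0.0872, 0.2196]
tool_rot: [0.098, -0.7, 0.098, 0.7]
contact_force: [1.4, 0.9, 0.6]
gripper_width: 0.996
```

Call:
play_rows:
  plan:
    - [0,30,40,0,0]
    - [0,60,80,0,1]
    - [0,90,120,0,1]
    - [0,90,120,0,1]

```text
time: 8.78
tool_pos: [0.3032, 0.0332, 0.219]
tool_rot: [-0.099, 0.702, -0.099, -0.698]
contact_force: [0.9, 0.2, -0.0]
gripper_width: 0.144
```

```bash
python3 - <<'E'
from t import *
T,S=grab('top'),grab('side')
P={}
for k,na,nb,z in(('dot',(270,257),(365,225),.102),('green',(290,266),(376,258),.054)):
  for n,f,c in(('T',T,(275,250)),('S',S,(360,240))):
    near=(290,266) if (k,n)==('green','T') else (376,258) if k=='green' else (287,244) if n=='T' else (370,228)
    b,q=blob(f,*C[k][:2],near,14); print(k,n,b,q)
    if q: print(onz(f,*b,z),depthpt(f,*b))
y=np.radians(-15.7)
go([.5684,.0907,.18])
c=lambda f,x,y:cv2.resize(f['img'][y-50:y+50,x-66:x+66,::-1],(400,303),interpolation=cv2.INTER_CUBIC)
cv2.imwrite('pics/c3.png',np.hstack([c(T,283,225),c(S,345,235)]))
E
```

```text
dot T [292.0161 243.3548] 62
[0.4454 0.0873 0.102 ] [0.4452 0.0872 0.1039]
dot S [358.8333 227.3333] 6
[0.442  0.0838 0.102 ] [0.4417 0.0852 0.1037]
green T [290.4138 266.069 ] 29
[0.3939 0.0996 0.054 ] [0.3939 0.0996 0.0533]
green S [375.8785 257.6822] 107
[0.392  0.1134 0.054 ] [0.3929 0.1065 0.0444]
t 8.875 tcp [0.3045 0.0337 0.2187] F [-0.1582 -0.0859 -0.921 ] w 0.0033889590822833164 
j [-0.1348 -0.8501  2.2995  0.0003  1.6899  1.7158]
[[ 0.0023 -0.2762 -0.9611]
 [-0.     -0.9611  0.2762]
 [-1.     -0.0006 -0.0022]]
shift mm [  39.3 -127.7 -237.8]
```

View pics/c3.png

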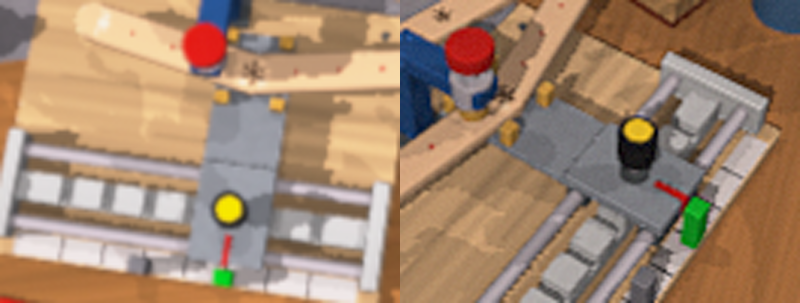

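Crop shows the pointer pointing at the green clip, with the knob down (dot height unchanged at 0.104 by depth) after moving 35.8 mm. On to the stamp with the fingers shut.

Call:
play_rows:
  plan:
    - [0,-21,-40,0,1]
    - [0,-42,-80,0,1]
    - [0,-63,-120,0,1]
    - [0,-84,-160,0,1]
    - [0,-105,-200,0,1]
    - [0,-127,-239,0,1]
    - [0,-127,-239,0,1]
    - [0,-127,-239,0,1]

```text
time: 9.88
tool_pos: [0.569, 0.0904, 0.2166]
tool_rot: [0.098, -0.699, 0.098, 0.701]
contact_force: [-0.6, 0.5, 0.2]
gripper_width: -0.001
```

```bash
python3 - <<'E'
from t import *
go([.570,.090,.155])
E
```

```text
t 9.875 tcp [0.569  0.0904 0.2166] F [-0.5571  0.5429  0.1539] w -0.001413199734842272 
j [ 0.0283 -0.0513  1.7417  0.      1.4546  1.8776]
[[-0.0034 -0.2749 -0.9615]
 [-0.0001 -0.9615  0.2749]
 [-1.      0.001   0.0032]]
shift mm [61.6  0.  -1.3]
```

Down to just above the knob, then into contact slowly.

Call:
play_rows:
  plan:
    - [20,0,-1,0,1]
    - [40,0,-1,0,1]
    - [55,0,-1,0,1]
    - [62,0,-1,0,1]
    - [66,0,-1,0,1]
    - [70,0,-1,0,1]
    - [70,0,-1,0,1]

```text
time: 10.75
tool_pos: [0.5705, 0.0896, 0.1495]
tool_rot: [-0.098, 0.701, -0.098, -0.7]
contact_force: [-3.2, -0.0, 4.4]
gripper_width: -0.002
```

Call:
play_rows:
  plan:
    - [3,0,0,0,1]
    - [6,0,0,0,1]
    - [9,0,0,0,1]
    - [12,0,0,0,1]
    - [14,0,0,0,1]
    - [14,0,0,0,1]

```text
time: 11.5
tool_pos: [0.5706, 0.0897, 0.1364]
tool_rot: [-0.098, 0.701, -0.098, -0.7]
contact_force: [-5.3, -0.5, 9.1]
gripper_width: 0.005
```

Call:
play_rows:
  plan:
    - [1,0,0,0,1]
    - [2,0,0,0,1]
    - [2.5,0,0,0,1]
    - [2.5,0,0,0,1]
    - [2.5,0,0,0,1]

```text
time: 12.12
tool_pos: [0.5706, 0.0897, 0.1343]
tool_rot: [-0.098, 0.701, -0.098, -0.7]
contact_force: [-4.9, -1.2, 9.4]
gripper_width: 0.001
```

Call:
play_rows:
  plan:
    - [0.5,0,0,0,1]
    - [1,0,0,0,1]
    - [1.5,0,0,0,1]
    - [1.5,0,0,0,1]
    - [1.5,0,0,0,1]
    - [1.5,0,0,0,1]

```text
time: 12.88
tool_pos: [0.5707, 0.0896, 0.134]
tool_rot: [-0.098, 0.701, -0.098, -0.7]
contact_force: [-8.0, -0.1, 14.5]
gripper_width: -0.001
```

Force now climbs (14.5 N) while the height stays at 134 mm: the stamp is on its stop. Rise and retreat.

Call:
play_rows:
  plan:
    - [0,0,0,0,1]
    - [-5,0,0,0,1]
    - [-10,0,0,0,1]
    - [-16,0,0,0,1]
    - [-25,0,0,0,1]
    - [-50,0,0,0,1]
    - [-80,0,0,0,1]
    - [-90,0,0,0,1]

```text
time: 13.88
tool_pos: [0.5712, 0.0897, 0.2227]
tool_rot: [-0.099, 0.702, -0.098, -0.699]
contact_force: [0.0, -0.1, 0.0]
gripper_width: 0.002
```

Call:
play_rows:
  plan:
    - [0,30,40,0,1]
    - [0,60,80,0,1]
    - [0,90,120,0,1]
    - [0,120,160,0,1]
    - [0,150,200,0,1]
    - [0,180,240,0,1]
    - [0,180,240,0,1]
    - [0,180,240,0,1]

```text
time: 14.88
tool_pos: [0.2899, -0.0172, 0.22]
tool_rot: [-0.099, 0.7, -0.098, -0.7]
contact_force: [0.5, 0.4, -0.0]
gripper_width: -0.003
```

```bash
python3 - <<'E'
from t import *
T,S=grab('top'),grab('side')
for k,nt,ns in(('dot',(292,243),(365,228)),('stamp',(285,190),(302,202))):
  for f,c in((T,nt),(S,ns)):
    b,q=blob(f,*C[k][:2],c,13)
    if q: print(k,b,q,onz(f,*b,C[k][2]),depthpt(f,*b))
s=manip.state(); print(s['time'],s['tool_pos'],s['contact_force'])
c=lambda f,x,y:cv2.resize(f['img'][y-50:y+50,x-66:x+66,::-1],(400,303),interpolation=cv2.INTER_CUBIC)
cv2.imwrite('pics/c4.png',np.vstack([np.hstack([c(T,283,225),c(S,345,235)]),cv2.resize(np.hstack([T['img'],S['img']])[:,:,::-1],(800,250))]))
E
```

```text
dot [292.   243.36] 50 [0.4454 0.0873 0.102 ] [0.4452 0.0872 0.1035]
stamp [284.0205 189.8356] 146 [0.5682 0.0904 0.15  ] [0.5675 0.0902 0.1532]
stamp [301.4053 201.0789] 190 [0.5679 0.0954 0.15  ] [0.5671 0.0972 0.1521]
14.975 [ 0.2901 -0.017   0.2198] [-0.128  -1.0991 -0.609 ]
```

View pics/c4.png

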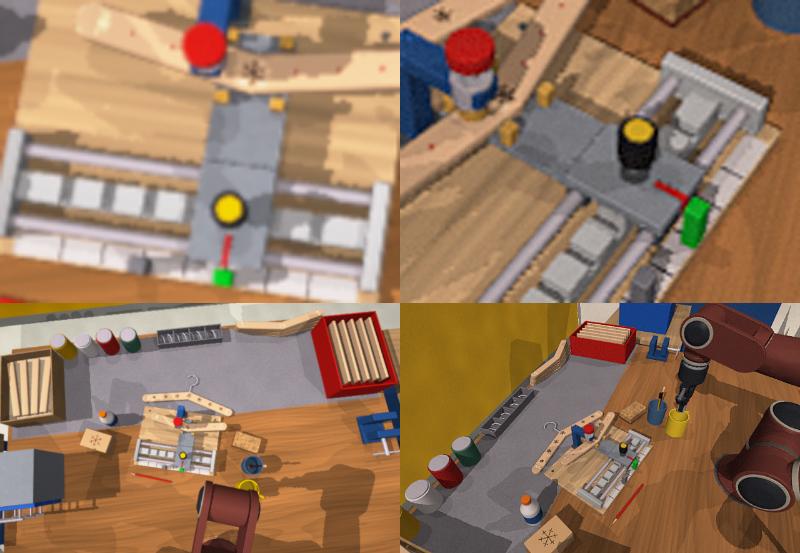

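Crop: the pointer is level with the green clip, the knob is down and the stamp has risen to its starting height. The gripper is well clear (TCP at 0.22 m), and nothing around the jig has moved.

```bash
python3 -c "
from plant import manip
print(manip.job_done())"
```

```text
the job is handed in; nothing more can be done
None
```

I pulled the index knob up about 12 mm, slid the carriage one notch towards -y to the green clip, and lowered the knob so its pin locked. I then pressed the stamp onto its stop, held it about 0.5 s and let it rise. The job was handed in at about 15 s of the 42 s; `job_done()` gives no verdict.

**Carriage and knob:** the knob's dot moved 35.8 mm along the bar (36 mm expected), and its height by depth matched the start (0.1035 m against 0.1037 m). The pointer looks level with the green clip in the last picture.

**Stamp:** the finger height stopped at 134 mm while the force rose to 14.5 N, so it was on its stop. In the last picture its top reads 0.152–0.153 m, within about 3 mm of the start reading.

**Robot and surroundings:** the arm ended with the tool tip 0.22 m up, touching nothing, with forces near zero. The objects around the jig looked unmoved in the last picture; I did not measure them.

**Checks that disagreed:**
- The first approach to the knob was 2.6 mm off along the bar; I corrected it before gripping.
- The side camera placed some points several millimetres from the top view, up to about 14 mm for the clip, because it also sees their side faces. I relied on the top view for those.

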